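# Hang the washed mallet in its ring clamp

### The job

Take the small mallet out of the draining block and hang it in the ring of the support stand: feed its handle down through the ring, feeling gently for the hole because the ring has been clamped by hand and is not exactly where it is noted, and keep lowering until the head bears on the ring. Only then let go, leaving it hanging upright and still. Never push hard against the ring, and leave the rod, plate, vial rack and bottle where they are.

Things in the scene. Friction and masses are not known exactly. Their poses are not given: they have to be found in the camera images.
- mallet: Small mallet, 0.17 to 0.35 kg, standing loose on the end of its handle in one of the two wells of the draining block. Origin: centre of the handle's flat foot; z runs up the handle to the head, x along the head. Round steel handle 20 mm in diameter, 90 mm long up to the head; its lowest 3 mm taper to a foot 17 mm in diameter.
- mallet_head (a point): Centre of the mallet's head, 109 mm above the foot. Flat-sided steel middle 46 mm long (x), 34 mm wide (y), 38 mm high, a round white nylon face 34 mm in diameter, 12 mm thick on each end (70 mm in all). Grip the flat sides, closing along the mallet's y, with the fingertips above the lowest 6 mm of the head: the ring below is wider (44 mm) than the head.
- mallet_shoulder (a point): On the handle axis at the flat underside of the head, 90 mm above the foot: the shoulder that comes to bear on the ring.
- stand: Laboratory support stand, fixed, any yaw. Origin: on the bench below the noted centre of the ring; x points from the ring to the rod. Base plate 12 mm thick, x = -40 to 130 mm, 120 mm wide; steel rod 12 mm thick at x = 100 mm, top at 175 mm; a 26 mm clamp on it (thumb screw to +y, 44 mm long) holds the ring by a 10 mm bar along x. It does not give; keep mallet contact with it below 20 N.
- ring_set (a point): Noted centre of the ring's rim, 118 mm above the bench. The real ring, clamped by hand, is up to 8 mm off along the stand's x and y each (11 mm in all) and 6 mm in height; upright. Collar 16 mm high, 44 mm outside, straight bore 23 mm, flat rim. A handle end within 3 mm of the true centre slips in; otherwise it lands on the rim: slide it about lightly (2 to 6 N) till it drops in.
- block: Grey plastic draining block, fixed, 85 x 200 x 60 mm, origin under its centre, long along its y. Two square wells 27 mm wide, 55 mm deep, at y = -60 and +60 mm; the mallet stands in one and the rod in the other.
- rod: Bystander: steel tamping rod, 18 mm thick with a round head 28 mm in diameter, 122 mm tall, standing loose in the other well. Origin at its foot.
- plate: Bystander: white well plate 85 x 85 x 14 mm, loose. Origin under its centre.
- vials: Bystander: white rack of capped vials, 70 x 100 mm, 56 mm high, loose. Origin under its centre.
- bottle: Bystander: white bottle 56 mm in diameter, 120 mm high, loose. Origin under its centre.
There are look-alikes about, which are no part of the job. What is meant by the mallet is not yellow, and is the smaller of those in its own colour. There is more than one size of the block; the job needs the largest.

How it is judged:
On the way, in this order (a step that is already met when the one before it is completed fails the run):
1. the mallet is lifted out of the draining block, foot above its top (z of mallet in the frame of block above 0.065 m and contact force between the fingers and mallet above 1 N), for 0.1 s.
2. the handle's end has entered the ring, upright and held (horizontal distance between mallet and ring_set below 0.018 m and z of mallet in the frame of stand between 0.04 and 0.095 m and angle between mallet's own z axis and vertical below 0.2 rad and contact force between the fingers and mallet above 1 N), for 0.1 s.
3. the mallet, still held, has been lowered until its head bears on the ring (horizontal distance between mallet_shoulder and ring_set below 0.015 m and z of mallet_shoulder in the frame of stand below 0.1265 m and contact force between mallet and stand above 1 N and contact force between the fingers and mallet above 1 N), for 0.2 s.
At the end, for the whole second after the job is handed in: The mallet hangs handle-down through the ring, released and still (below 20 mm/s and 0.2 rad/s), within 0.07 rad of upright, its weight on the stand; the shoulder under its head is 109 to 126.5 mm above the bench and within 15 mm, its foot within 18 mm, of the noted ring centre, seen from above (horizontal distance between mallet_shoulder and ring_set below 0.015 m and horizontal distance between mallet and ring_set below 0.018 m and z of mallet_shoulder in the frame of stand between 0.109 and 0.1265 m and angle between mallet's own z axis and vertical below 0.07 rad and contact force between mallet and stand above 0.8 N and linear speed of mallet below 0.02 m/s and angular speed of mallet below 0.2 rad/s); the robot touches nothing.
It fails at once if mallet and stand press on each other with more than 20 N (contact force between mallet and stand above 20 N).
It fails at once if the rod is shifted by more than 20 mm (distance of rod from where it was at the start of the episode above 0.02 m).
It fails at once if plate, vial rack or bottle is shifted by more than 10 mm (distance of any of plate, vials, bottle from where it was at the start of the episode above 0.01 m).
It also fails if it takes over 72 s, if anything falls off the work surface, if the arm or the gripper's body presses on something with over 40 N, if the wrist force passes 120 N, or if a joint passes its speed limit or range.

### The arm

A 6-joint arm with a two-finger parallel gripper is mounted at the origin on the work surface. World frame = base frame: x ahead of the robot, y to its left, z up, the work surface at z = 0. Lengths are in m, angles in rad, forces in N, time in s.
With the tool pointing down it reaches from about 0.2 to 0.875 m from the base axis. Payload 3.4 kg.
Tool frame: the origin (TCP) lies between the finger pads; the fingertips stand 25 mm ahead of it and the grasp point (between the pads) lies 6 mm ahead of it (r.nose_length is the z of the fingertips in the tool frame, in m); z points along the fingers, y is the line along which they close (so a half turn about z gives the same grasp; the last joint's range is limited). The gripper opens to 94 mm and grips with 3 to 60 N. Pads are 16 mm wide; open, the fingers measure 119 mm over their backs; the gripper's body (75 mm by 177 mm) begins 78 mm behind the grasp point.
Start: joints at [-1.29, 0.276, 1.505, -0, 1.361, -0.121], TCP at [0.225, -0.529, 0.23] pointing down, gripper open.
Joint ranges: [-2.89, 2.89], [-0.75, 2.08], [0.22, 2.7], [-1.18, 4.32], [0.11, 2.71], [-2.7, 2.7]. Speed limits (rad/s): [2.57, 2.57, 3.14, 3.14, 3.14, 3.14].

### API

Orientations are given as a unit quaternion [w, x, y, z].
In Python, from plant import r, gripper_to, inverse_kinematics, vision, models, telemetry gives the robot as it stands. Calls block until the motion is done:
- r.move_to(position, orientation): joint-space move of the TCP to a pose.
- r.move_l(position, rot=None, vel=0.15, guard=None): straight line of the TCP; rot=None keeps the orientation; vel is the mean speed in m/s. With guard (N) it stops when the force on the tool has changed by that much, and returns True; else False.
- r.movej(angles): joint-space move.
- gripper_to(opening, f_grip=None): finger opening in m; f_grip is the grip in N (None keeps the last); returns when the fingers have stopped.
- r.hold(seconds).
- inverse_kinematics(position, orientation): joint angles nearest the present ones, or None.
- vision.snapshot(name): name is "scene" or "side" or "wrist"; returns the picture (480x640x3 uint8, red, green, blue); there is no depth.
- vision.get_calibration(name): a dict with "fx", "fy", "cx", "cy" (pixels), "position" and "orientation" of the camera in the world. Camera axes: x right, y down, z forward; pixel columns grow to the right and rows downward; lengths in m; the calibration is good to about 2 mm. A picture is of the moment at which its call begins: read the wrist's pose just before it. get_calibration takes no time and is no camera call; for the wrist camera it gives the pose at the moment of the call.
A pose or a line that the arm cannot do raises r.PlanningError and nothing moves.
- r.sign_off(): hands the job in; it is judged then, once.
Trained networks look in the newest picture that a camera, given by its name, has taken for a name from the list of things; names that differ only in an ending like _2 or _b are one class to them, and where a whole thing is asked for, a point or a joint stands for the part that bears it (a point fixed in the world has none). Each returns a list of dicts, best first, with "score" (0 to 1); they miss things now and then, are a little off and sometimes report something else, mostly with a low value. They report only what shows in the picture. A call takes as long as a camera call. They do not tell look-alikes from the thing itself.
- models.boxes_of(thing, camera): "at" ([x, y, z] in m, in world coordinates, good to about 4 mm: the middle of the surface that is visible of it).
- models.regions_of(thing, camera): "pixels" (480x640 bool, what is visible of it).
- models.mark_of(thing, camera): "at" ([x, y, z] in m, in world coordinates, good to about 4 mm: a listed point, or the origin of a listed thing).
Readings, each from a call of its own:
- telemetry.current_t(): time.
- telemetry.current_joints(): joint angles.
- telemetry.current_dq(): joint speeds.
- telemetry.current_joint_efforts(): joint torques, N m.
- telemetry.current_ee_pos(): TCP position.
- telemetry.current_tool_rot(): TCP orientation.
- telemetry.current_wrist_force(): force on the tool from outside, world axes, zero at the start.
- telemetry.current_torque(): the same for the moment, N m.
- telemetry.current_opening(): finger opening in m.
- telemetry.current_finger_force(): force on a finger pad.
Only numpy, scipy, OpenCV 4.12 (cv2) and the standard library are available. Lean on these libraries where they do the work, as an engineer would, in place of code of your own. Each camera call takes 0.05 s, during which the arm holds its last target. There are 200 camera calls.

## Working session

There is one attempt and no reset: what is moved stays moved. The work goes in short steps, each a Python script; the robot and the scene stay as the last script left them, time stands still between calls to the robot, and variables do not carry over. Pictures are saved under pics/ and viewed, at most 10 in all, crops included, and the job is handed in when it is done.

```bash
ls; mkdir -p pics
python3 - <<'E'
from plant import r, vision, models, telemetry
import cv2
for c in ["scene","side"]:
    im=vision.snapshot(c); cv2.imwrite(f"pics/{c}0.png",im[:,:,::-1])
    k=vision.get_calibration(c); print(c,k)
    for th in ["mallet","mallet_head","stand","ring_set","block","rod","plate","vials","bottle"]:
        print(th,[( [round(float(v),3) for v in d["at"]],round(d["score"],2)) for d in models.mark_of(th,c)])
print(telemetry.current_t())
E
```

```text
pics
scene {'fx': 576.3412240830498, 'fy': 576.3412240830498, 'cx': 326.29272589227116, 'cy': 239.5626916900137, 'position': array([1.17232085, 0.40009187, 1.04516314]), 'orientation': array([-0.16876367,  0.51070021,  0.79778766, -0.27246828])}
mallet [([0.475, 0.419, 0.002], 0.86), ([0.343, 0.297, 0.0], 0.65), ([0.484, 0.281, 0.006], 0.55)]
mallet_head [([0.475, 0.416, 0.147], 0.94), ([0.342, 0.303, 0.113], 0.64), ([0.483, 0.279, 0.109], 0.63)]
stand [([0.51, -0.223, -0.002], 0.7)]
ring_set [([0.504, -0.219, 0.118], 0.64), ([0.397, 0.013, -0.004], 0.22)]
block [([0.665, 0.512, 0.002], 0.93), ([0.499, 0.217, 0.004], 0.87), ([0.699, 0.256, -0.003], 0.6), ([0.507, -0.224, -0.002], 0.4)]
rod [([0.513, 0.165, 0.006], 0.61), ([0.506, -0.223, 0.12], 0.39)]
plate [([0.544, -0.006, 0.001], 0.63), ([0.506, -0.221, 0.119], 0.45), ([0.506, -0.222, -0.0], 0.36)]
vials [([0.398, 0.013, -0.004], 0.9)]
bottle [([0.69, -0.005, -0.0], 0.87)]
side {'fx': 496.6778938679602, 'fy': 496.6778938679602, 'cx': 312.51044040050203, 'cy': 242.65573444683315, 'position': array([ 0.45348405, -0.56753299,  0.84407923]), 'orientation': array([-0.35509842,  0.93186888, -0.07190994,  0.01882728])}
mallet [([0.339, 0.3, 0.002], 0.77), ([0.474, 0.417, 0.002], 0.7), ([0.482, 0.275, 0.002], 0.66)]
mallet_head [([0.487, 0.28, 0.111], 0.96), ([0.339, 0.299, 0.106], 0.76), ([0.472, 0.422, 0.154], 0.7)]
stand [([0.503, -0.225, -0.003], 0.88), ([0.483, 0.277, 0.001], 0.6)]
ring_set [([0.501, -0.222, 0.119], 0.57)]
block [([0.5, 0.22, 0.002], 0.98), ([0.701, 0.257, -0.002], 0.73), ([0.669, 0.513, 0.002], 0.66)]
rod [([0.511, 0.159, 0.003], 0.61)]
plate [([0.545, -0.006, -0.001], 0.64)]
vials [([0.401, 0.017, 0.0], 0.71)]
bottle [([0.695, -0.004, -0.002], 0.56)]
1.0
```

View pics/scene0.png

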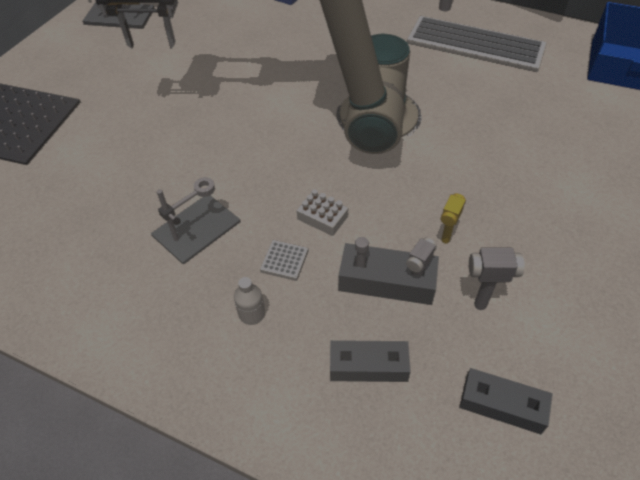

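View pics/side0.png

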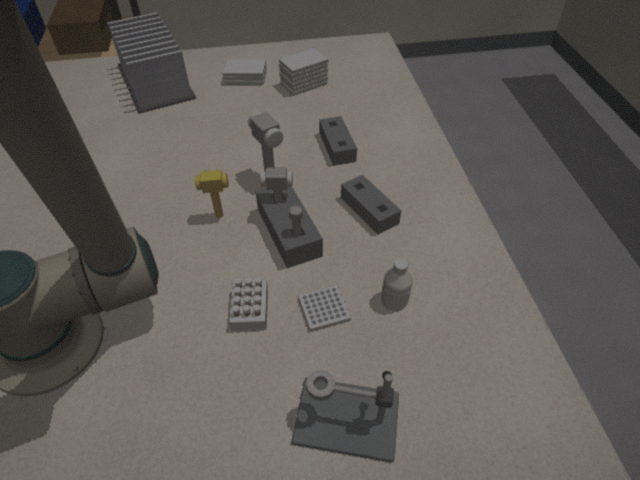

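The scene shows three possible mallets: a yellow one at (453,210), a large grey one at (497,265), and a small grey one in the large block at (422,255). I choose the small grey one: it isn't yellow, and it's the smaller of the two greys. It stands in the large block at (390,272). The other blocks, at (370,360) and (506,400), are smaller. The ring is at (204,186) in this view and (320,384) in the side view. Next I'll go over the ring and then the mallet with the wrist camera.

```bash
cat > h.py <<'E'
from plant import r, gripper_to, inverse_kinematics, vision, models, telemetry
import numpy as np, cv2
from scipy.spatial.transform import Rotation as Ro
def down(yaw): return np.array([0,np.cos(yaw/2),np.sin(yaw/2),0])
def K(k): return np.array([[k["fx"],0,k["cx"]],[0,k["fy"],k["cy"]],[0,0,1]])
def Rm(k): return Ro.from_quat(np.roll(k["orientation"],-1)).as_matrix()
def proj(k,P): 
    p=K(k)@(Rm(k).T@(np.asarray(P,float)-k["position"])); return p[:2]/p[2]
def unproj(k,uv,z):
    d=Rm(k)@np.linalg.solve(K(k),[uv[0],uv[1],1]); s=(z-k["position"][2])/d[2]; return k["position"]+s*d
def pr(l): return [([round(float(v),4) for v in d["at"]],round(d["score"],2)) for d in l]
E
python3 - <<'E'
from h import *
def look(n):
    k=vision.get_calibration("wrist"); im=vision.snapshot("wrist"); cv2.imwrite(f"pics/{n}.png",im[:,:,::-1]); np.save(f"pics/{n}.npy",[k],allow_pickle=True)
    print(n,k["position"],k["orientation"],k["fx"])
p=telemetry.current_ee_pos(); r.move_l([p[0],p[1],0.36],vel=0.25)
r.move_to([0.47,-0.22,0.36],down(0)); look("ring")
for t in ["ring_set","stand"]: print(t,pr(models.mark_of(t,"wrist")))
r.move_to([0.45,0.27,0.36],down(0.24)); look("mal")
for t in ["mallet","mallet_head","block","rod"]: print(t,pr(models.mark_of(t,"wrist")))
print(telemetry.current_t(), telemetry.current_joints())
E
```

```text
ring [ 0.54941511 -0.22061954  0.51238448] [ 0.09730755  0.70051014 -0.70019364 -0.09770182] 369.8602143243443
ring_set [([0.509, -0.2219, 0.1158], 0.82)]
stand [([0.5063, -0.2259, 0.0011], 0.89)]
mal [0.52777241 0.28811253 0.51298735] [ 0.10792602  0.77914957 -0.61162916 -0.08478022] 369.8602143243443
mallet [([0.4781, 0.4177, -0.0011], 0.78), ([0.4875, 0.2759, 0.0031], 0.74), ([0.344, 0.2981, 0.0002], 0.69)]
mallet_head [([0.4865, 0.2844, 0.1136], 0.87), ([0.341, 0.2999, 0.1056], 0.72), ([0.4729, 0.4221, 0.1495], 0.65)]
block [([0.7023, 0.2525, -0.0058], 0.95), ([0.501, 0.2214, 0.0034], 0.89)]
rod [([0.5133, 0.1613, 0.003], 0.96)]
5.3167 [ 4.06428568e-01  1.53275483e-01  1.35459651e+00 -9.11869121e-05
  1.63373198e+00  1.73855908e+00]
```

Run:
```python
from h import *
for n,P in [("ring",[.507,-.222,.118]),("mal",[.485,.28,.13])]:
    k=np.load(f"pics/{n}.npy",allow_pickle=True)[0]; im=cv2.imread(f"pics/{n}.png")
    u,v=proj(k,P).astype(int); s=(60,45) if n=="mal" else (80,60)
    x0=max(0,u-s[0]);y0=max(0,v-s[1]); c=im[y0:v+s[1],x0:u+s[0]]
    f=800//(2*s[0]); print(n,x0,y0,f,c.shape)
    cv2.imwrite(f"pics/{n}_c.png",cv2.resize(c,None,fx=f,fy=f,interpolation=cv2.INTER_CUBIC))
```

```text
ring 240 117 5 (120, 160, 3)
mal 257 135 6 (90, 120, 3)
```

View pics/mal_c.png

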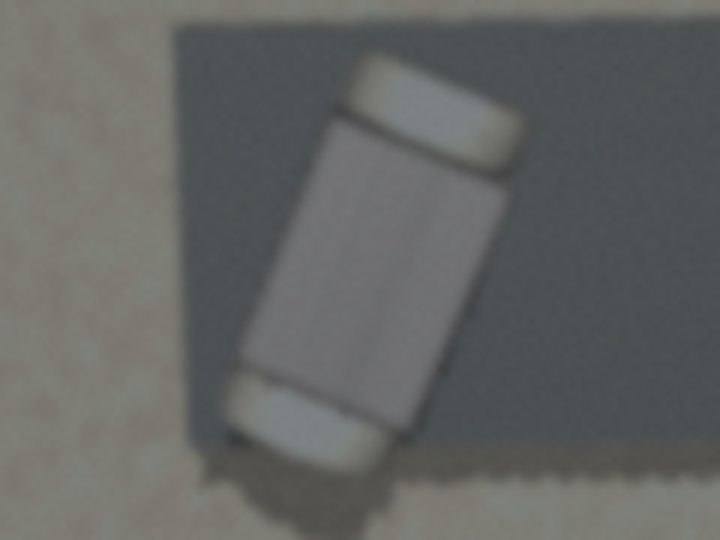

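View pics/ring_c.png

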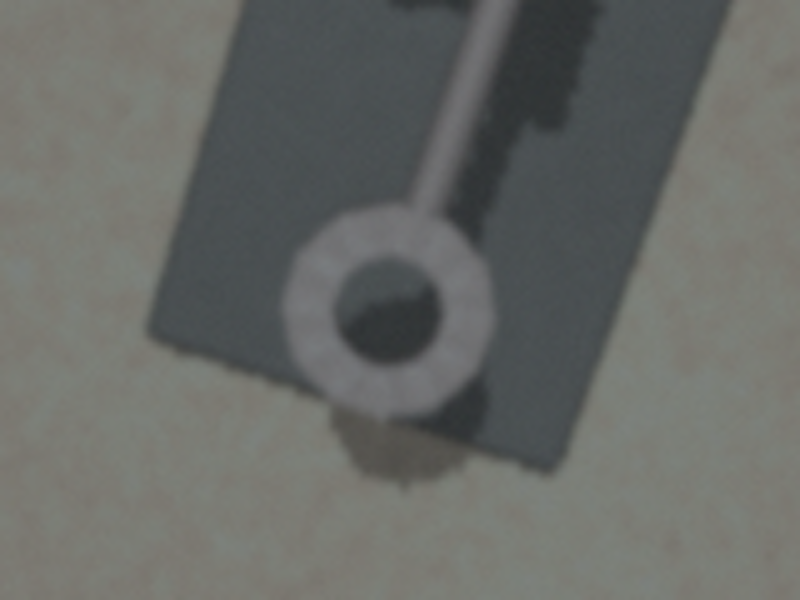

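The mallet crop shows the grey steel head with white faces. The flat middle's corners are at crop (335,118), (505,185), (410,432) and (243,362), so this is the right mallet. The ring crop shows the bore centre at crop (388,311) and the near plate edge running from (150,335) to (553,470).

Run:
```python
from h import *
k=np.load("pics/mal.npy",allow_pickle=True)[0]
c=np.array([[335,118],[505,185],[410,432],[243,362]])/6+[257,135]
Q=np.array([unproj(k,p,.133) for p in c]); print(Q.mean(0)); 
for a,b in [(0,1),(1,2),(3,2),(0,3)]: d=Q[b]-Q[a]; print(np.linalg.norm(d),np.degrees(np.arctan2(d[1],d[0])))
k=np.load("pics/ring.npy",allow_pickle=True)[0]
for z in (.112,.118,.124): print("ring",unproj(k,np.array([389,311])/5+[240,117],z), 370*44*5/1e3/(k["position"][2]-z))
e=[unproj(k,np.array(p)/5+[240,117],.012) for p in([150,335],[553,470])]
d=e[1]-e[0];L=np.linalg.norm(d);n=np.array([-d[1],d[0],0])/L
if n[0]<0:n=-n
print("edge",L,"noted",(e[0]+e[1])/2+.04*n,"stand yaw",np.degrees(np.arctan2(n[1],n[0])))
```

```text
[0.48524658 0.2779541  0.133     ]
0.030594850375210425 -97.31609257187684
0.04496243468461348 173.16263391732696
0.03124226041191908 -99.22789482104041
0.04391932704189444 172.35209264168438
ring [ 0.504776   -0.21873424  0.112     ] 203.30458415254085
ring [ 0.50544495 -0.21876249  0.118     ] 206.39757479982123
ring [ 0.50611389 -0.21879074  0.124     ] 209.5861302540808
edge 0.11552663177884223 noted [ 0.50662526 -0.2213641   0.012     ] stand yaw -18.634998122396027
```

Run:
```python
from h import *
y=np.radians(-7.5); P=np.array([.485,.278])
gripper_to(.06,40)
r.move_to([*P,.24],down(y))
r.move_l([*P,.165],vel=.15)
print("guard",r.move_l([*P,.128],vel=.06,guard=6))
print(telemetry.current_ee_pos(), telemetry.current_wrist_force())
gripper_to(0.0,40); print(telemetry.current_opening(),telemetry.current_finger_force(),telemetry.current_wrist_force())
print(r.move_l([*P,.20],vel=.06,guard=20)); print(telemetry.current_wrist_force())
print(r.move_l([*P,.30],vel=.15)); r.hold(.2)
print(telemetry.current_ee_pos(),telemetry.current_wrist_force(),telemetry.current_torque(),telemetry.current_opening(),telemetry.current_t())
im=vision.snapshot("side"); cv2.imwrite("pics/lift.png",cv2.resize(im[80:260,160:400,::-1],None,fx=3,fy=3)); print(pr(models.mark_of("mallet","side")),pr(models.mark_of("mallet_head","side")))
```

```text
guard False
[0.4851761  0.27805315 0.12799028] [ 0.16567201 -0.19928213 -0.21094802]
0.0339790070979547 39.79093909263611 [-0.2421978   0.72879452  1.46059437]
False
[-0.36411046 -0.1201493  -3.75363678]
False
[0.48451274 0.27777785 0.29875949] [-0.39356886  0.39072134 -3.45470877] [ 0.04453191  0.00489932 -0.00911559] 0.03370125563110925 10.8917
[([0.3418, 0.3007, -0.0007], 0.95), ([0.4753, 0.4159, 0.001], 0.83), ([0.4814, 0.2756, 0.1708], 0.64)] [([0.4851, 0.2791, 0.2842], 0.71), ([0.5052, -0.2199, 0.1161], 0.63), ([0.473, 0.4225, 0.1484], 0.6), ([0.3436, 0.3021, 0.1094], 0.6)]
```

View pics/lift.png

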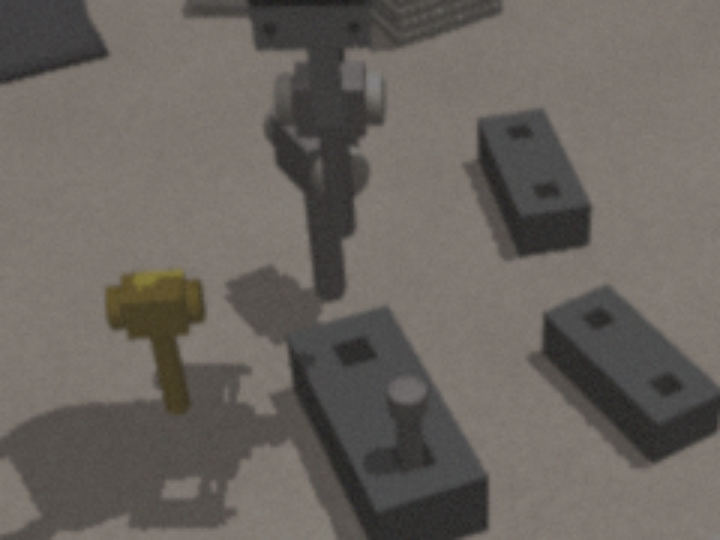

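The mallet is held upright, with its foot at crop (330,292), and clear of the block. The wrist reads a weight of about 3.4 N. Next I move over the ring and feel for the hole.

```bash
cat >> h.py <<'E'
def F(n=8):
    return np.mean([np.r_[telemetry.current_wrist_force(),telemetry.current_torque()] for _ in range(n)],axis=0)
yawS=np.radians(-18.6)
C=np.array([.5054,-.2190])
E
python3 - <<'E'
from h import *
np.set_printoptions(precision=4,suppress=True)
r.move_to([*C,.30],down(yawS)); r.hold(.3)
f0=F(); np.save("f0.npy",f0); print(f0,telemetry.current_t())
r.move_l([*C,.258],vel=.1); r.hold(.1)
hit=r.move_l([*C,.225],vel=.02,guard=3)
print(hit,telemetry.current_ee_pos(),F()-f0,telemetry.current_t())
E
```

```text
[-0.3925  0.5726 -3.3633  0.0395  0.0015  0.0253] 13.15
False [ 0.5055 -0.219   0.2251] [-0.2123 -0.2463  0.087   0.0315  0.011  -0.0392] 15.6167
```

The handle passed rim height without contact, so it appears to be in the bore. I'll keep lowering, guarded and compliant sideways.

Run:
```python
from h import *
np.set_printoptions(precision=4,suppress=True)
f0=np.load("f0.npy"); c=C.copy(); z=.225; ref=F()
for i in range(25):
    z=max(z-.012,.150) if z>.165 else z-.008
    hit=r.move_l([*c,z],vel=.03,guard=4)
    p=telemetry.current_ee_pos(); f=F()-f0; print(hit,p,f[:3],telemetry.current_t())
    z=p[2]
    if hit:
        if z<.162: break
        r.move_l([*c,z+.001],vel=.03); z+=.001
    l=f[:2]
    if np.linalg.norm(l)>1: c=c+np.clip(.0004*l,-.001,.001)
    if z<.138: break
```

```text
False [ 0.5053 -0.219   0.2128] [ 0.1772 -1.2917  0.3587] 16.1667
False [ 0.5054 -0.2195  0.2006] [ 0.5594 -1.3733  0.6052] 16.725
False [ 0.5057 -0.2201  0.1884] [ 0.4547 -0.775  -0.2958] 17.2833
False [ 0.5057 -0.2201  0.1763] [-0.6192 -0.8446  0.8026] 17.8417
False [ 0.5054 -0.2203  0.1641] [ 0.9628  0.0135 -0.6084] 18.4
False [ 0.5054 -0.2203  0.1558] [ 0.3893 -0.4479  0.3131] 18.825
True [ 0.5057 -0.2202  0.148 ] [-0.4109 -0.8646  7.984 ] 19.15
```

Run:
```python
from h import *
np.set_printoptions(precision=4,suppress=True)
f0=np.load("f0.npy")
r.hold(.4); print(F()-f0)
p=telemetry.current_ee_pos(); r.move_l([p[0],p[1],p[2]+.0005],vel=.01); r.hold(.4); print(F()-f0,telemetry.current_ee_pos())
im=vision.snapshot("side"); im2=vision.snapshot("scene")
a=cv2.resize(im[320:470,240:440,::-1],(400,300)); b=cv2.resize(im2[140:290,130:330,::-1],(400,300))
cv2.imwrite("pics/set.png",np.hstack([a,b]))
```

```text
[ 0.4295 -1.1841  8.8818 -0.0947 -0.1913 -0.069 ]
[ 0.9265 -1.2229  6.1751 -0.0482 -0.1344 -0.0582] [ 0.5058 -0.2203  0.1484]
```

View pics/set.png

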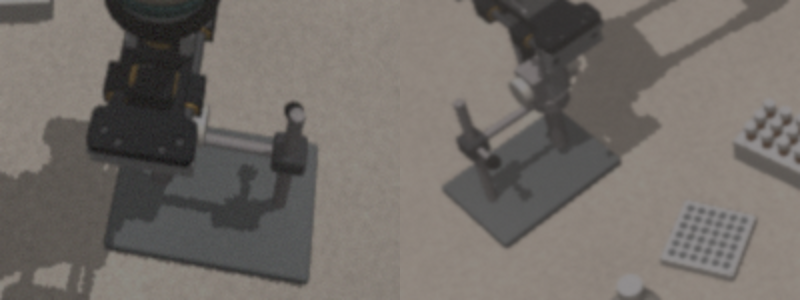

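The right half shows the head at (540,85) seated on the ring, with the handle below it through the collar at (560,125). The mallet presses on the ring with about 6 N and is still held. I'll release it and retreat.

Run:
```python
from h import *
gripper_to(.058); r.hold(.3); p=telemetry.current_ee_pos()
print(telemetry.current_finger_force(),telemetry.current_wrist_force())
print(r.move_l([p[0],p[1],.20],vel=.05,guard=3)); r.move_l([p[0],p[1],.36],vel=.15)
r.move_to([.45,-.22,.36],down(0)); r.hold(.3)
im=vision.snapshot("scene"); cv2.imwrite("pics/end.png",cv2.resize(im[140:290,130:330,::-1],(800,600)))
for t in["mallet","mallet_head"]: print(pr(models.mark_of(t,"scene")))
print(telemetry.current_t())
```

```text
0.0 [-0.71189774 -0.00895781 -0.35181174]
False
[([0.3422, 0.2979, 0.005], 0.9), ([0.4746, 0.4208, 0.0044], 0.83), ([0.5092, -0.2161, 0.0244], 0.8)]
[([0.4736, 0.4201, 0.1505], 0.7), ([0.5044, -0.2201, 0.1338], 0.62), ([0.3411, 0.2972, 0.1115], 0.58), ([0.4976, 0.219, 0.0042], 0.53)]
24.6083
```

View pics/end.png

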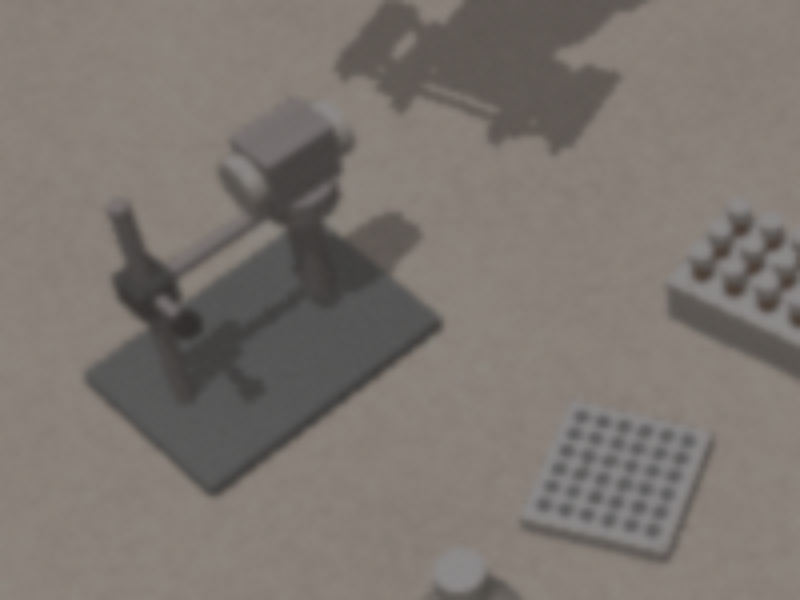

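The mallet hangs with its head at (290,150) on the ring and its handle down through it to (325,290). The plate and vial rack look untouched, so I'll hand in.

```bash
python3 -c "
from plant import r
print(r.sign_off())"
```

```text
the job is handed in; nothing more can be done
None
```

The small grey mallet is hanging handle-down through the ring, released with its head on the rim; the job was handed in at about 25 s, ring contact stayed near 9 N at most by the wrist reading, and no verdict was returned.

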